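# Centre-punch the open screw hole of a lamp bracket

### The job

Take the automatic centre punch out of the tool block, stand it upright with its point on the wood in the one empty screw hole of the aluminium plate on the lamp disc, and press it straight down until its spring trips with a snap; stop pushing as soon as it snaps, so that the thin plate and the disc are never leaned on hard, and do not let it trip anywhere else. Then lift it off and put the punch back upright, fully home, in the hole of the tool block it came from, leaving the LED strips untouched and the other tools and parts where they are.

Things in the scene. Friction and masses are not known exactly. Their poses are not given: they have to be found in the camera images.
- punch: Automatic centre punch, 131 to 144 mm long, about 170 g, upright in a hole of the tool block: knurled steel barrel, 17 mm thick, brass cap, bare sleeve and dark point below. Origin on its axis at the flat shoulder under the barrel, which rests on the block's top when home; z up along the axis. Barrel 0 to 60 mm above the origin, cap 63 to 80 mm. Grip the barrel with 30 N or more, or it may slip when pressed.
- punch_nose (a point): Mouth of the punch's sleeve, on its axis, 36 mm below its origin. The sleeve is 11 mm thick (8.4 mm at the mouth). The point comes out here, 5.2 mm thick with a 3 mm conical end; a point of another length is fitted each time, not measured: fully out, it stands 15 to 28 mm beyond the mouth.
- punch_latch_mid (a point): Latch hidden inside the barrel, 3.5 mm off the axis, 22 mm above the punch's origin while cocked. Pushing the point in takes about 2 N at first, rising evenly to about 10 N at 8 mm; there the spring trips with a snap: the latch jumps up 6 to 9 mm and the force drops to about 5 N. At 10 mm it is solid and the force climbs steeply. Lifted off, point and latch spring back.
- mark: Pencil cross on the wood in the one empty screw hole of the aluminium plate: origin at the hole's centre on the wood's surface, z up. The plate's top is 5 mm higher. The hole is 8 mm wide, countersunk to 13 mm at the top; walls pressed sideways count as load too. The two other holes, 36 mm apart in line, hold dark screws.
- vise: Black drill-press vise, fixed, clamping a round plywood disc (240 x 18 mm, top 82 mm above the vise's underside, centred on it). Origin under its middle; screw and handle along +x. Aluminium plate 30 x 108 x 5 mm on the disc, centred 75 mm to -x, holes at y -36, 0, 36 mm. Blue clamp on the +x +y rim, up to 53 mm above the disc. The punch may bear on all this with 20 N at most.
- leds: White LED strips with yellow chips on the disc's top, 2 mm high, from 36 mm on the plate's side of the disc's middle to the far rim. Origin at the disc's middle on its top. Not to be touched.
- rack: Tool block of brown wood, 60 x 165 x 66 mm, fixed; origin under its middle, z up. Three 14 mm holes right through it, along y at -52, 0 and 52 mm, with 2.5 mm chamfers; in one stands the punch, in the others the red screwdriver and the blue nail set (which is where differs).
- driver: Screwdriver with a red handle, 27 mm thick, standing in the block, 88 mm high above its top; origin on its axis at the block's top; to be left there.
- nailset: Slim nail set with a blue grip 11 mm thick, standing in the block, 66 mm high above its top; origin on its axis at the block's top; to be left there.
- spacer0: Aluminium tube spacer, 13 mm across, 22 mm high, standing on the plywood board on the robot's side; origin under its centre; to be left there.
- spacer1: Aluminium tube spacer, 13 mm across, 22 mm high, standing on the plywood board on the robot's side; origin under its centre; to be left there.
- spacer2: Aluminium tube spacer, 13 mm across, 22 mm high, standing on the plywood board on the robot's side; origin under its centre; to be left there.
- mini: Small yellow screwdriver, 150 mm long, lying on the board behind the block; origin under its middle; to be left there.

How it is judged (in metres and radians):
On the way, in this order (a step that is already met when the one before it is completed fails the run):
1. the punch stands upright (within 7 degrees) in the empty screw hole, its nose within 3 mm of over the pencil cross, its point resting there, the spring still cocked (horizontal distance between punch_nose and mark below 0.003 m and angle between punch's own z axis and vertical below 0.12 rad and z of punch_nose in the frame of mark below 0.03 m and z of punch_latch_mid in the frame of punch below 0.024 m and contact force between punch and vise above 0.5 N), for 0.02 s.
2. pressed there, upright (within 7 degrees), until the spring trips (latch more than 5 mm up) (horizontal distance between punch_nose and mark below 0.003 m and angle between punch's own z axis and vertical below 0.12 rad and z of punch_latch_mid in the frame of punch above 0.027 m).
At the end, for the whole second after the job is handed in: The punch has tripped in the empty screw hole and stands again in its own hole of the tool block: within 6 mm of where it started, within 3.4 degrees of upright, at rest, its shoulder down on the block (within 3 mm) (distance of punch from where it was at the start of the episode below 0.006 m and angle between punch's own z axis and vertical below 0.06 rad and linear speed of punch below 0.02 m/s and z of punch in the frame of rack below 0.069 m); the robot touches nothing.
It fails at once if the punch bears on the lamp (disc, plate, vise) with more than 20 N (contact force between punch and vise above 20 N).
It fails at once if the punch trips (latch more than 5 mm up) anywhere but upright in the empty screw hole (nose within 3 mm of over the cross, within 7 degrees of upright) (z of punch_latch_mid in the frame of punch above 0.027 m and not (horizontal distance between punch_nose and mark below 0.003 m and angle between punch's own z axis and vertical below 0.12 rad)).
It fails at once if anything touches the LED strips with more than 1 N (contact force between anything else and leds above 1 N).
It fails at once if another tool in the block, or a loose part on the board, is moved by more than 15 mm or a tool is tipped by more than 20 degrees (distance of any of driver, nailset, spacer0, spacer1, spacer2, mini from where it was at the start of the episode above 0.015 m or angle between any of driver, nailset's own z axis and vertical above 0.35 rad).
It also fails if it takes over 70 s, if anything falls off the work surface, if the arm or the gripper's body presses on something with over 40 N, if the wrist force passes 120 N, or if a joint passes its speed limit or range.

### The arm

A 7-joint arm with a two-finger parallel gripper is mounted at the origin on the work surface. World frame = base frame: x ahead of the robot, y to its left, z up, the work surface at z = 0. Lengths are in mm, angles in rad, forces in N, time in s.
With the tool pointing down it reaches from about 350 to 900 mm from the base axis. Payload 8.1 kg.
Tool frame: the origin (TCP) lies at the very end of the fingers, on their centre line; the grasp point (between the pads) lies 19 mm behind it; z points along the fingers, y is the direction in which the jaws open and shut (so a half turn about z gives the same grasp; the last joint's range is limited). The gripper opens to 92 mm and grips with 3 to 60 N. Pads are 19 mm wide; open, the fingers measure 130 mm over their backs; the gripper's body (75 mm by 190 mm) begins 47 mm behind the grasp point.
Start: joints at [-1.252, 0.434, 0.025, 1.573, -0.012, 1.134, -0.075], TCP at [255.905, 570.223, 226.742] pointing down, gripper open.
Joint ranges: [-2.62, 2.62], [-0.44, 2.09], [-1.27, 1.32], [0.08, 2.57], [-1.32, 4.46], [0.12, 2], [-2.74, 2.74]. Speed limits (rad/s): [2.22, 2.22, 3.01, 3.01, 3.14, 3.14, 3.14].

### API

Orientations are given as a unit quaternion [x, y, z, w].
In Python, from cell import manip, fingers, vision, models gives the robot as it stands. Calls block until the motion is done:
- manip.move_to(position, orientation): joint-space move of the TCP to a pose.
- manip.move_straight(position, orientation=None, rate=150): straight line of the TCP; orientation=None keeps the orientation; rate is the mean speed in mm/s.
- manip.move_joints(angles): joint-space move.
- fingers.grip(opening, strength=None): finger opening in mm; strength is the grip in N (None keeps the last); returns when the fingers have stopped.
- manip.pause(seconds).
- manip.inverse_kinematics(position, orientation): joint angles nearest the present ones, or None.
- manip.observe(): the state.
- vision.snapshot(name): name is "scene" or "top" or "wrist"; returns (picture, depth): 400x640x3 uint8, red, green, blue; 400x640 float32, mm along the optical axis (not along the pixel's ray), 0 where there is no reading.
- vision.calibration(name): a dict with "K" (3x3 intrinsics, pixels), "pose" (4x4, takes a point from camera to world coordinates). Camera axes: x right, y up, looking along -z (the intrinsics and any distortion apply to the point x, -y, -z); pixel columns grow to the right and rows downward; lengths in mm; the calibration is good to about 2 mm. A picture is of the moment at which its call begins: read the wrist's pose just before it. calibration takes no time and is no camera call; for the wrist camera it gives the pose at the moment of the call.
A pose or a line that the arm cannot do raises manip.Unreachable and nothing moves.
- manip.close_job(): hands the job in, once; it reports no verdict.
Trained networks look in the newest picture that a camera, given by its name, has taken for a name from the list of things; names that differ only in an ending like _2 or _b are one class to them, and where a whole thing is asked for, a point or a joint stands for the part that bears it (a point fixed in the world has none). Each returns a list of dicts, best first, with "score" (0 to 1); they miss things now and then, are a little off and sometimes report something else, mostly with a low value. They report only what shows in the picture. A call takes as long as a camera call.
- models.look_for(camera, target): "extent" ([left, top, right, bottom] in pixels, round what is visible of it).
- models.cut_out(camera, target): "mask" (400x640 bool, what is visible of it) and "extent" ([left, top, right, bottom] in pixels, round what is visible of it).
- models.tip_of(camera, target): "position" ([column, row] in pixels: a listed point, or the origin of a listed thing).
The state is a dict: "time_s": time; "qpos": joint angles; "dq": joint speeds; "tau": joint torques, N m; "ee_pos": TCP position; "orientation": TCP orientation; "ft_force": force on the tool from outside, world axes, zero at the start; "wrist_torque": the same for the moment, N m; "gripper_width": finger opening in mm.
Only numpy, scipy, OpenCV 4.12 (cv2) and the standard library are available. Lean on these libraries where they do the work, as an engineer would, in place of code of your own. Each camera call takes 0.05 s, during which the arm holds its last target. There are 200 camera calls.

## Working session

There is one attempt and no reset: what is moved stays moved. The work goes in short steps, each a Python script; the robot and the scene stay as the last script left them, time stands still between calls to the robot, and variables do not carry over. Pictures are saved under pics/ and viewed, about 8 in all and at most 12, crops included, and the job is handed in when it is done.

```bash
ls; mkdir -p pics; cat > h.py <<'E'
import numpy as np, cv2
from cell import manip, fingers, vision, models
def ray(cal,px):
    K=np.array(cal["K"]);T=np.array(cal["pose"])
    d=np.array([(px[0]-K[0,2])/K[0,0],-(px[1]-K[1,2])/K[1,1],-1.0])
    return T[:3,3],T[:3,:3]@d
def at_z(cal,px,z):
    o,d=ray(cal,px); return o+d*(z-o[2])/d[2]
def cloud(cal,depth):
    K=np.array(cal["K"]);T=np.array(cal["pose"])
    v,u=np.mgrid[:depth.shape[0],:depth.shape[1]]
    P=np.stack([(u-K[0,2])/K[0,0]*depth,-(v-K[1,2])/K[1,1]*depth,-depth],-1)
    return P@T[:3,:3].T+T[:3,3]
def save(n,p): cv2.imwrite(f"pics/{n}.png",cv2.cvtColor(p,cv2.COLOR_RGB2BGR))
E
python3 - <<'E'
from h import *
np.set_printoptions(precision=1,suppress=True)
for c in("top","scene"):
    p,d=vision.snapshot(c);save(c,p);cal=vision.calibration(c);np.savez(c,p=p,d=d)
    print(c,cal["K"],cal["pose"],cal.keys())
    C=cloud(cal,d)
    for t in("punch","mark","vise","leds","rack","driver","nailset","spacer0","mini","punch_nose"):
        r=models.tip_of(c,t)[:3]
        for x in r:
            u,v=[int(round(a)) for a in x["position"]]
            if 0<=u<640 and 0<=v<400: print(t,round(x["score"],2),u,v,C[v,u])
print(manip.observe())
E
```

```text
pics
top [[410.8   0.  323. ]
 [  0.  410.8 199.2]
 [  0.    0.    1. ]] [[   0.     1.    -0.1  416.2]
 [  -1.     0.    -0.  -109.4]
 [  -0.     0.1    1.   905.8]
 [   0.     0.     0.     1. ]] dict_keys(['K', 'pose'])
punch 0.51 418 189 [ 545.2 -268.9  116.7]
punch 0.34 367 133 [ 680.2 -175.9   34.9]
vise 0.73 205 179 [560.6 153.3  98.5]
vise 0.27 467 174 [ 581.1 -370.9   93.4]
leds 0.89 192 171 [576.8 181.3  97.2]
rack 0.85 434 187 [ 556.3 -309.1   77.6]
driver 0.58 444 180 [ 560.4 -314.4  134.3]
spacer0 0.61 253 275 [369.5  60.   34.6]
spacer0 0.52 290 276 [369.  -17.3  29.5]
spacer0 0.35 311 279 [364.2 -62.   35.2]
mini 0.95 367 131 [ 684.4 -175.7   35.8]
scene [[369.1   0.  318. ]
 [  0.  369.1 200.8]
 [  0.    0.    1. ]] [[ -0.5  -0.6   0.6 944.5]
 [  0.9  -0.4   0.3 129.9]
 [  0.    0.7   0.7 587.5]
 [  0.    0.    0.    1. ]] dict_keys(['K', 'pose'])
punch 0.88 234 179 [ 555.7 -270.1   83.7]
punch 0.44 207 175 [ 576.5 -319.5   89.3]
punch 0.16 369 180 [356.7 -57.4  12.4]
vise 0.78 446 308 [635.5 172.3  96.5]
vise 0.74 216 197 [ 589.5 -296.1   50. ]
leds 0.9 458 282 [583.4 177.   94.8]
driver 0.91 212 176 [ 567.9 -316.2   81.1]
nailset 0.67 183 173 [ 591.7 -369.7   84.8]
spacer0 0.54 384 189 [367.2 -17.   12.2]
spacer0 0.49 418 205 [379.7  64.3  14.5]
spacer0 0.43 368 180 [357.7 -59.4  12.3]
mini 0.82 235 267 [ 698.1 -168.5   35.8]
{'time_s': 1.1, 'qpos': array([-1.3,  0.4,  0. ,  1.6, -0. ,  1.1, -0.1]), 'dq': array([ 0., -0.,  0., -0.,  0.,  0.,  0.]), 'tau': array([ -0. , -66.8,   1. , -31.5,  -0.1,   0. ,   0. ]), 'ee_pos': array([255.9, 570.2, 226.7]), 'orientation': array([ 0.2,  1. ,  0. , -0. ]), 'ft_force': array([-0.3,  0.1,  0. ]), 'wrist_torque': array([-0., -0.,  0.]), 'gripper_width': 92.105144791844}
```

```bash
python3 -c "
import cv2
a=cv2.imread('pics/top.png')[100:320,120:520];b=cv2.imread('pics/scene.png')
cv2.imwrite('pics/top2.png',cv2.resize(a,(800,440),interpolation=2))
cv2.imwrite('pics/scene2.png',cv2.resize(b,(800,500),interpolation=2))"
```

```text
(no output)
```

View pics/top2.png

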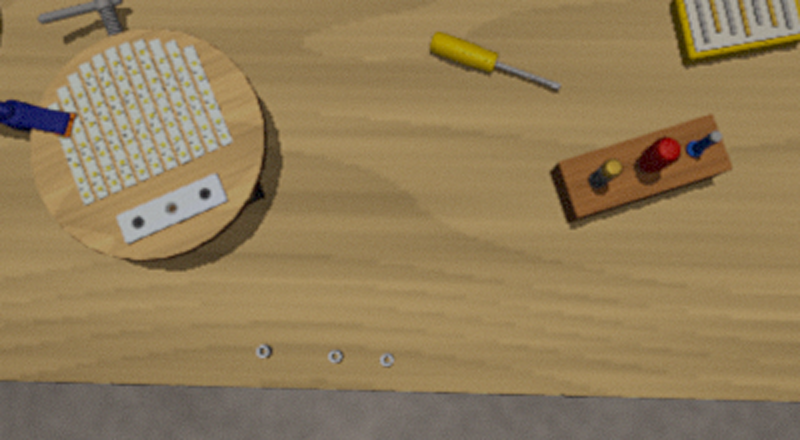

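View pics/scene2.png

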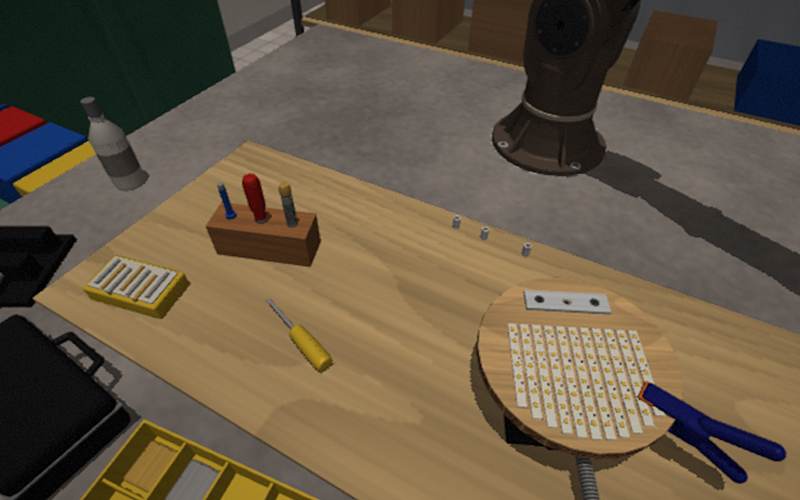

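```bash
python3 - <<'E'
from h import *
np.set_printoptions(precision=1,suppress=True)
cal=vision.calibration("top");z=np.load("top.npz");C=cloud(cal,z["d"])
print("board",np.nanmedian(C[230:260,330:360,2]))
for n,(u,v) in dict(h1=(189,211),h0=(206,204),h2=(222.5,197)).items(): print(n,at_z(cal,(u,v),C[int(v)-3:int(v)+3,int(u)+6:int(u)+10,2].mean()), C[int(v)-3:int(v)+3,int(u)+6:int(u)+10,2].mean())
m=models.cut_out("top","rack")[0]["mask"]; P=C[m]; print(np.percentile(P[:,2],[5,50,95]))
P=P[(P[:,2]>65)&(P[:,2]<95)]; print(cv2.minAreaRect(P[:,:2].astype(np.float32)),np.median(P[:,2]))
for n,(u,v) in dict(cap=(426.5,183.5),driver=(454.5,175.5)).items(): print(n,[at_z(cal,(u,v),h) for h in(150,160,170)])
o=manip.observe(); cw=vision.calibration("wrist"); print(o["orientation"],cw["K"],cw["pose"])
E
```

```text
board 12.879380929185288
h1 [495.1 180.9 100.2] 100.24872191961315
h0 [509.9 147.9  99.5] 99.52345354706677
h2 [524.6 115.5  99.8] 99.81473033583518
[48.9 78.8 81.4]
((565.8310546875, -326.468505859375), (59.99427032470703, 166.02464294433594), 18.686506271362305) 78.92501449258384
cap [array([ 550.3, -277.9,  150. ]), array([ 548.6, -275.7,  160. ]), array([ 546.8, -273.5,  170. ])]
driver [array([ 566.3, -329.7,  150. ]), array([ 564.4, -326.8,  160. ]), array([ 562.4, -323.8,  170. ])]
[0.2 1.  0.  0. ] [[299.7   0.  312.1]
 [  0.  299.7 193.5]
 [  0.    0.    1. ]] [[  0.4  -0.9  -0.3 185.3]
 [  0.9   0.4   0.1 602. ]
 [  0.   -0.3   1.  384.3]
 [  0.    0.    0.    1. ]]
```

```bash
cat >> h.py <<'E'
from scipy.spatial.transform import Rotation as R
def down(deg):
    a=np.radians(deg);y=np.array([np.cos(a),np.sin(a),0]);x=np.array([-y[1],y[0],0])
    return R.from_matrix(np.stack([x,y,[0,0,-1]],1)).as_quat()
Q=down(18.7)
E
python3 - <<'E'
from h import *
np.set_printoptions(precision=2,suppress=True)
print(manip.observe()["time_s"])
for n,pos in dict(mark=(510,148,195),punch=(549,-277,260)).items():
    print(manip.inverse_kinematics(pos,Q))
    manip.move_to(pos,Q)
    cal=vision.calibration("wrist");p,d=vision.snapshot("wrist");save("w_"+n,p)
    np.savez("w_"+n,p=p,d=d,pose=cal["pose"],K=cal["K"]);C=cloud(cal,d)
    for t in([n] if n=="mark" else ["punch","driver","nailset"]):
        for x in models.tip_of("wrist",t)[:2]:
            z={"mark":94.9}.get(t,78.9); print(t,x["score"],x["position"],at_z(cal,x["position"],z))
    if n=="punch":
        for x in models.look_for("wrist","punch")[:2]:print(x)
    else: print("plate z",C[180:220,250:400:10,2])
    print(manip.observe()["time_s"],manip.observe()["ee_pos"],manip.observe()["ft_force"])
E
python3 -c "
import cv2,numpy as np
cv2.imwrite('pics/w2.png',np.hstack([cv2.resize(cv2.imread('pics/w_%s.png'%n)[:,150:490],(400,470)) for n in('mark','punch')]))"
```

```text
1.15
[-0.72  0.32  0.43  1.87 -0.16  0.98  0.11]
plate z [[ 11.89  11.58  94.39  93.45  94.12  98.72  98.81  99.16  94.3   92.55
   93.99  94.61  93.69  94.1   93.67]
 [ 11.26  11.64  92.93  93.55  93.68  99.03  98.43  97.97  93.58  93.7
   94.2   93.66  94.57  92.96  95.1 ]
 [ 11.1   11.03  93.73  94.03  94.66  99.46  98.34  98.04  92.91  93.13
   93.24  95.62  94.14  93.5   95.44]
 [ 10.52  12.49  93.55  93.74  93.74  99.67  97.25  98.67  99.22  93.56
   93.11  94.48  93.18  95.    95.02]
 [ 10.87  10.82  93.53  92.65  93.54  99.85  99.08  99.65  98.51  93.72
   94.54  93.08  95.24  94.78  95.1 ]
 [ 11.07  10.53  93.35  93.4   92.14  98.57  97.03  98.24  99.69  94.2
   91.85  95.47  93.86  96.19  94.28]
 [ 10.81  11.17  94.64  93.84  94.2   98.42  98.72  97.84  98.24  93.12
   93.62  96.32  93.98  95.35  94.44]
 [ 11.57  10.77  94.02  93.96  92.77  99.55  96.89  99.45  99.17  94.86
   93.31  94.59  96.37  95.49  95.37]
 [ 11.75  11.71  92.51  92.59  93.35  98.34  96.92  98.62  97.87  93.3
   94.    94.06  94.92  95.32  94.16]
 [ 11.63  11.08  93.27  92.64  91.99  99.11  99.11  98.2
[... 3007 characters left out ...]
94.84  94.62]
 [ 11.24  11.01  91.06  93.35  93.15  98.09  97.99  98.41  98.65  93.11
   93.96  94.02  94.84  95.36  94.46]
 [ 10.9   11.98  12.26  94.1   95.07  98.11  98.69  98.55  98.71  93.1
   93.03  94.21 352.57  95.15  94.96]
 [ 13.07  11.65  10.15  94.1   93.7   94.11  97.83  98.76  99.31  92.74
   93.61  94.61  95.1   95.24  94.71]]
3.05 [509.81 149.45 194.95] [ 0.55  0.32 -0.37]
[-0.05  0.43  0.64  1.59 -0.27  1.21  0.96]
punch 0.59 [314.9, 172.3] [ 553.38 -272.54   78.9 ]
driver 0.7 [316.4, 217.6] [ 573.32 -324.89   78.9 ]
nailset 0.41 [311.6, 253.8] [ 583.53 -372.8    78.9 ]
nailset 0.31 [312.2, 172.5] [ 550.51 -273.77   78.9 ]
4.8917 [ 549.35 -276.09  259.89] [ 0.39 -0.06 -0.55]
```

View pics/w2.png

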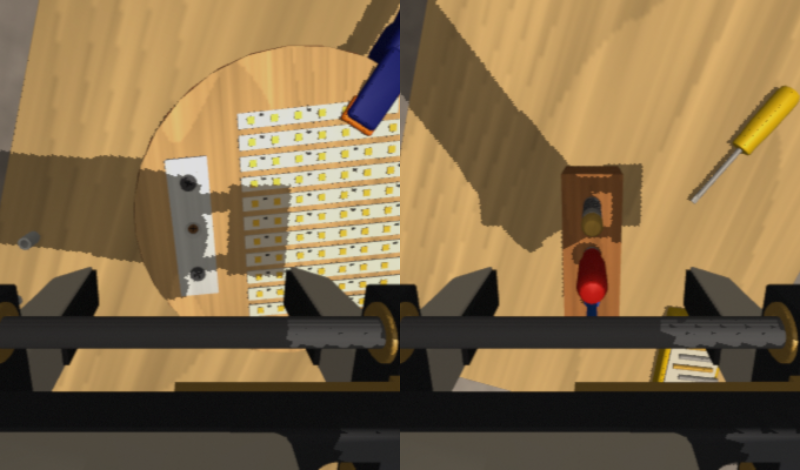

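```bash
python3 - <<'E'
from h import *
np.set_printoptions(precision=1,suppress=True)
m=np.load("w_mark.npz");cal=dict(K=m["K"],pose=m["pose"])
p=m["p"][170:215,294:335].astype(int); s=p.sum(2); C=cloud(cal,m["d"])
# plate = unsaturated; hole = brown
sat=p.max(2)-p.min(2); 
for r in range(16,34): print(s[r,10:32],sat[r,10:32])
print("hole",at_z(cal,(314.1,193.9),99))
for u,v in((309.9,155.6),(318,232.4)): print("screw",at_z(cal,(u,v),99))
m=np.load("w_punch.npz");cal=dict(K=m["K"],pose=m["pose"]);C=cloud(cal,m["d"])
print("cap",at_z(cal,(313.3,188.8),158.5))
Z=C[...,2];k=(Z>74)&(Z<83);n,l,st,_=cv2.connectedComponentsWithStats(k.astype(np.uint8));i=1+st[1:,4].argmax()
P=C[l==i];print("rack",cv2.minAreaRect(P[:,:2].astype(np.float32)),np.median(P[:,2]))
k=(Z>150)&(Z<165)&(np.hypot(C[...,0]-549,C[...,1]+277)<20);print("cappts",C[k].mean(0),C[k].min(0),C[k].max(0),k.sum())
E
```

```text
[315 311 308 306 305 298 300 302 302 302 305 303 305 307 308 304 302 300
 304 361 517 641] [9 8 8 8 7 7 8 8 8 8 8 9 8 8 8 8 8 8 7 7 7 7]
[316 314 311 304 302 299 297 300 302 302 306 304 306 309 307 303 299 299
 302 314 388 545] [9 8 8 9 8 8 8 9 8 8 8 7 9 9 9 9 8 8 8 8 7 7]
[314 311 308 308 303 300 296 297 297 299 297 297 302 305 306 305 302 299
 302 326 474 611] [8 8 8 8 8 7 8 8 9 8 8 8 8 8 9 8 8 8 8 8 8 7]
[317 312 311 307 302 298 283 271 261 255 253 260 272 289 301 302 299 299
 299 308 342 399] [8 8 8 9 8 7 7 7 7 7 8 8 8 7 7 8 8 8 8 8 8 8]
[315 312 311 306 302 285 260 246 238 224 213 224 242 255 271 288 299 299
 299 303 313 363] [ 9  9  8  9  8  8  8  7  8 11 13 12  8  7  7  7  8  8  8  9  9  8]
[316 314 308 301 282 260 248 218 172 141 132 150 189 232 253 270 287 299
 302 302 332 489] [ 9  8  8  8  7  8  8 13 21 28 29 26 20 12  8  7  8  8  8  8  8  8]
[317 312 308 293 272 257 217 155 123 101  90 105 131 179 234 261 278 296
 296 301 335 505] [ 8  8  8  8  8  8 14 26 34 30 25 34 32 20 11  7  6  8  8  7  8  8]
[317 312 305 287 266 235 172 114  98  87  77  98 110 134 206 258 272 287
 2
[... 1172 characters left out ...]
5 296 290 288 287 286 289 288 288 287 294 299 302 301
 299 299 299 329] [8 8 9 9 8 8 8 9 8 7 7 7 7 8 8 8 8 9 8 8 8 8]
[320 318 316 310 306 303 299 290 286 287 290 292 292 296 302 303 300 296
 298 299 300 333] [8 8 9 9 9 9 8 8 7 8 8 7 7 8 8 9 9 8 8 8 8 9]
[319 318 316 313 307 304 301 299 296 294 299 300 300 301 305 305 305 299
 299 299 304 356] [9 9 9 9 9 9 8 8 8 8 8 8 8 9 8 8 8 8 8 8 9 9]
hole [512.2 151.5  99. ]
screw [497.7 182.5  99. ]
screw [527.6 117.6  99. ]
cap [ 550.4 -270.6  158.5]
rack ((567.345458984375, -319.70147705078125), (60.13514709472656, 154.39060974121094), 18.76586151123047) 77.52767120028494
cappts [ 551.8 -274.2  155.3] [ 543.6 -284.2  150.4] [ 560.7 -266.9  158.8] 266
```

```bash
python3 - <<'E'
from h import *
np.set_printoptions(precision=2,suppress=True)
def st(s): o=manip.observe();print(s,o["time_s"],o["ee_pos"],o["ft_force"],o["wrist_torque"],o["gripper_width"]);return o
fingers.grip(60)
manip.move_straight((551,-274,180),Q,rate=120)
manip.move_straight((551,-274,106),rate=60); manip.pause(.2); st("at")
fingers.grip(0,45); manip.pause(.2); o=st("grip"); np.save("grip.npy",o["ee_pos"])
p,d=vision.snapshot("wrist");save("g1",p)
x,y,z=o["ee_pos"]
manip.move_straight((x,y,z+5),rate=20);manip.pause(.2);st("up5")
manip.move_straight((x,y,z+120),rate=100);manip.pause(.3);st("up")
cal=vision.calibration("wrist");p,d=vision.snapshot("wrist");save("g2",p);np.savez("g2",p=p,d=d,pose=cal["pose"],K=cal["K"])
for t in("punch","punch_nose"):print(t,[(a["score"],a["position"]) for a in models.tip_of("wrist",t)[:2]])
cv2.imwrite("pics/g12.png",np.hstack([cv2.imread(f"pics/{n}.png")[50:400,180:460] for n in("g1","g2")]))
E
```

```text
at 8.0083 [ 551.14 -274.05  106.26] [-0.08 -0.05 -0.38] [-0.08 -0.   -0.02] 59.687528067468435
grip 8.9667 [ 550.98 -274.01  105.97] [ 0.25 -1.   -0.24] [-0.07 -0.04 -0.01] 16.346888441177445
up5 9.6167 [ 550.92 -273.99  110.9 ] [-0.76 -0.31 -2.1 ] [-0.06  0.11 -0.02] 16.534465165487266
up 11.2167 [ 550.87 -273.99  225.7 ] [ 0.05 -0.13 -1.83] [-0.07  0.02  0.01] 16.700494047722064
punch [(0.92, [312.6, 228.1])]
punch_nose [(0.92, [316.3, 208.3])]
```

View pics/g12.png

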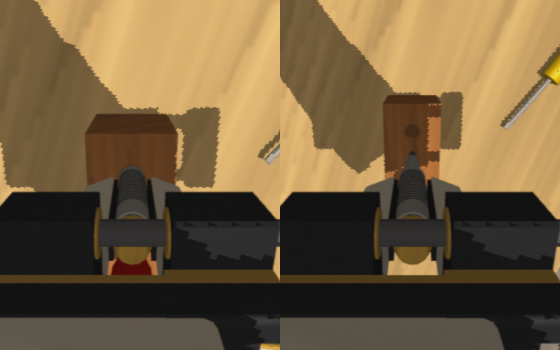

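```bash
cat >> h.py <<'E'
def proj(cal,P):
    K=np.array(cal["K"]);T=np.array(cal["pose"]);c=T[:3,:3].T@(np.array(P,float)-T[:3,3])
    return np.array([K[0,2]-K[0,0]*c[0]/c[2],K[1,2]+K[1,1]*c[1]/c[2]])
E
python3 - <<'E'
from h import *
np.set_printoptions(precision=1,suppress=True)
m=np.load("g2.npz");cal=dict(K=m["K"],pose=m["pose"])
e=np.array([550.87,-273.99,225.7])
for dz in(28,63.5,79,92): print(dz,proj(cal,e-[0,0,dz]))
print("block hole",at_z(cal,(312,181),77.5))
manip.move_straight((551,-274,240),rate=150)
manip.move_to((512,151,208),Q);manip.pause(.4);o=manip.observe();print(o["ee_pos"],o["time_s"])
cal=vision.calibration("wrist");p,d=vision.snapshot("wrist");save("v1",p);np.savez("v1",p=p,d=d,pose=cal["pose"],K=cal["K"])
for dz in(63.5,79,92): print(dz,proj(cal,o["ee_pos"]-[0,0,dz]))
for t in("punch_nose","mark"):print(t,[(a["score"],a["position"]) for a in models.tip_of("wrist",t)[:2]])
a=cv2.resize(p[130:230,260:370],None,fx=4,fy=4,interpolation=cv2.INTER_CUBIC)
p,d=vision.snapshot("scene");save("v1s",p);np.savez("v1s",p=p,d=d)
print("scene proj",[proj(vision.calibration("scene"),q) for q in(o["ee_pos"]-[0,0,63.5],(511,150,94.5))])
print([(a_["score"],a_["position"]) for t in("punch_nose","mark") for a_ in models.tip_of("scene",t)[:2]])
b=cv2.resize(p[190:290,400:490],None,fx=4,fy=4,interpolation=cv2.INTER_CUBIC)
save("v1c",np.hstack([a,b]))
E
```

```text
28 [310.5 224.7]
63.5 [310.8 207. ]
79 [310.8 200.8]
92 [310.9 196.1]
block hole [ 552.  -274.5   77.5]
[512.1 150.7 208. ] 13.5917
63.5 [310.7 207. ]
79 [310.8 200.8]
92 [310.8 196.1]
punch_nose [(0.8, [312.6, 205.5])]
mark []
scene proj [array([461.4, 223. ]), array([452.6, 241.6])]
[(0.67, [458.3, 220.9]), (0.54, [216.6, 194.9])]
```

View pics/v1c.png

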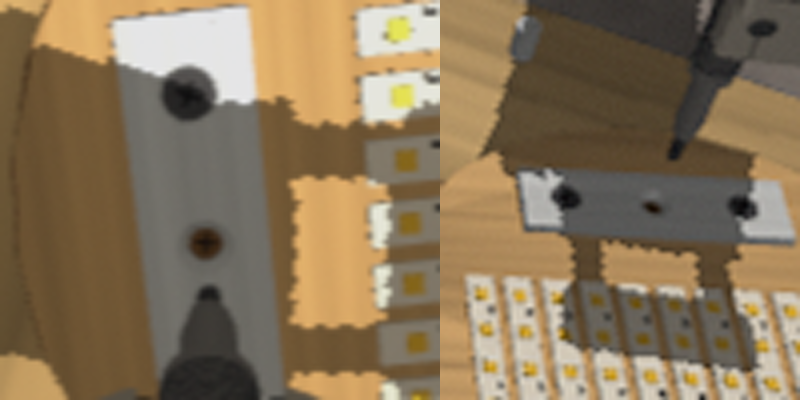

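```bash
cat >> h.py <<'E'
def tri(obs):
    A=np.zeros((3,3));b=np.zeros(3)
    for cal,px in obs:
        o,d=ray(cal,px);d=d/np.linalg.norm(d);M=np.eye(3)-np.outer(d,d);A+=M;b+=M@o
    X=np.linalg.solve(A,b);return X,[proj(c,X)-px for c,px in obs]
E
python3 - <<'E'
from h import *
np.set_printoptions(precision=1,suppress=True)
m=np.load("v1.npz");w=dict(K=m["K"],pose=m["pose"]);s=vision.calibration("scene")
t,r1=tri([(w,(312,202.2)),(s,(458.75,229))]);c,r2=tri([(w,(311.5,190.75)),(s,(453.75,241.75))])
print(t,r1,c,r2,t-c)
print(at_z(w,(311.5,190.75),94.5),at_z(s,(453.75,241.75),94.5))
for z in(128,132,136,140):print(z,at_z(w,(312,202),z),at_z(s,(458.75,229),z))
E
```

```text
[513.3 150.6 130.9] [array([ 0.1, -0.1]), array([-0.1, -0.1])] [512.9 151.1  97.9] [array([ 0.4, -0.5]), array([-0.3, -0.3])] [ 0.4 -0.5 33. ]
[513.1 149.5  94.5] [510.3 151.8  94.5]
128 [513.5 149.7 128. ] [510.6 150.8 128. ]
132 [513.1 150.9 132. ] [514.4 150.6 132. ]
136 [512.7 152.2 136. ] [518.2 150.4 136. ]
140 [512.2 153.5 140. ] [522.  150.3 140. ]
```

```bash
python3 - <<'E'
from h import *
manip.move_straight((511.7,151.2,186),rate=60);manip.pause(.4);o=manip.observe();print(o["ee_pos"],o["ft_force"],o["time_s"])
cal=vision.calibration("wrist");p,d=vision.snapshot("wrist");save("v2",p);np.savez("v2",p=p,d=d,pose=cal["pose"],K=cal["K"])
a=cv2.resize(p[165:225,285:340],None,fx=7,fy=7,interpolation=cv2.INTER_CUBIC)
p,d=vision.snapshot("scene");save("v2s",p)
b=cv2.resize(p[205:265,425:480],None,fx=7,fy=7,interpolation=cv2.INTER_CUBIC)
save("v2c",np.hstack([a,b]))
E
```

```text
[511.81653954 151.27988846 186.18422057] [ 0.18761353 -0.06925416 -1.19574757] 14.8083
```

View pics/v2c.png

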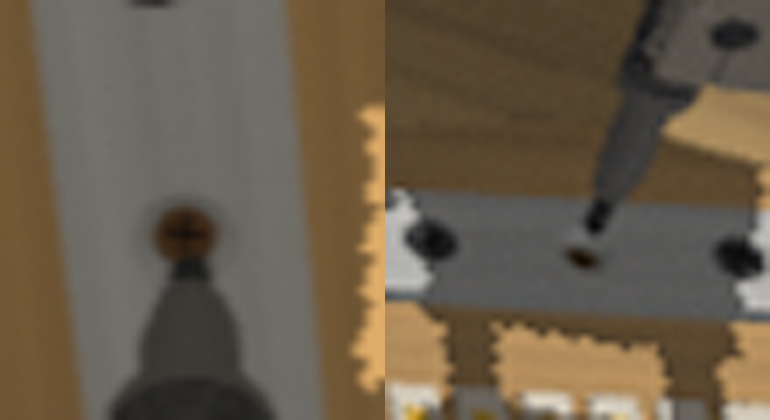

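```bash
python3 - <<'E'
from h import *
np.set_printoptions(precision=1,suppress=True)
m=np.load("v2.npz");w=dict(K=m["K"],pose=m["pose"]);s=vision.calibration("scene")
t,r1=tri([(w,(312.1,201.6)),(s,(455,238.5))]);c,r2=tri([(w,(311.4,198.3)),(s,(453.5,241.75))])
print(t,r1,c,r2,t-c)
for dv in(-.7,.7):print(tri([(w,(312.1,201.6+dv)),(s,(455,238.5))])[0],tri([(w,(312.1,201.6)),(s,(455+dv,238.5))])[0])
E
```

```text
[513.2 151.1 106.6] [array([ 0.2, -0.3]), array([-0.1, -0.1])] [512.7 150.9  97.3] [array([ 0.3, -0.4]), array([-0.2, -0.2])] [0.5 0.2 9.3]
[513.  151.3 106.2] [513.2 150.4 105.8]
[513.4 150.8 107. ] [513.2 151.7 107.5]
```

```bash
cat > press.py <<'E'
from h import *
np.set_printoptions(precision=2,suppress=True)
X,Y=511.3,151.1
def F(n=4):
    f=[]
    for _ in range(n): manip.pause(.02); f.append(manip.observe()["ft_force"])
    return np.mean(f,0)
manip.move_straight((X,Y,186),rate=20);manip.pause(.3)
f0=F(8);print("f0",f0);z=186.;k=0;con=None;peak=0
while True:
    z-=.4 if con is None else .3
    manip.move_straight((X,Y,z),rate=20);f=F()-f0;o=manip.observe()
    if con is None:
        if f[2]>1.3 and (F()-f0)[2]>1.3: con=z
    else: print(round(z,1),o["ee_pos"],f)
    peak=max(peak,f[2])
    if con is None and z<166: print("no contact");break
    if peak>7 and f[2]<peak-2: print("SNAP",peak,f);break
    if f[2]>13 or np.hypot(f[0],f[1])>4 or (con and (con>181 or con-z>11)): print("abort",con,f);break
print("con",con,o["time_s"])
if peak>7 and f[2]<peak-2:
    manip.move_straight((X,Y,230),rate=60)
    manip.pause(.3);o=manip.observe();print(o["ee_pos"],o["ft_force"],o["gripper_width"])
E
python3 press.py
```

```text
f0 [ 0.07  0.19 -1.85]
173.3 [511.37 151.12 173.34] [-0.02 -0.4   2.79]
173.0 [511.33 151.09 173.03] [-0.19 -0.46  2.89]
172.7 [511.34 151.12 172.72] [-0.24 -0.07  2.67]
172.4 [511.34 151.05 172.41] [ 0.36 -0.4   3.36]
172.1 [511.34 151.12 172.14] [-0.04 -0.16  3.53]
171.8 [511.32 151.08 171.8 ] [-0.11  0.02  3.5 ]
171.5 [511.34 151.1  171.53] [-0.14 -0.34  4.01]
171.2 [511.3  151.12 171.21] [ 0.52 -0.62  4.68]
170.9 [511.32 151.1  170.92] [-0.14 -0.49  4.86]
170.6 [511.33 151.14 170.61] [-0.21 -0.06  4.85]
170.3 [511.33 151.13 170.33] [-0.22 -0.27  4.83]
170.0 [511.32 151.13 170.02] [0.01 0.24 5.55]
169.7 [511.33 151.08 169.72] [0.06 0.09 5.78]
169.4 [511.33 151.1  169.42] [ 0.06 -0.34  6.24]
169.1 [511.32 151.1  169.11] [-0.08 -0.34  6.34]
168.8 [511.33 151.12 168.82] [ 0.37 -0.21  6.53]
168.5 [511.31 151.08 168.53] [ 0.02 -0.43  6.98]
168.2 [511.34 151.11 168.26] [-0.18 -0.34  7.47]
167.9 [511.35 151.11 167.99] [-0.17  0.38  7.49]
167.6 [511.35 151.13 167.7 ] [ 0.04 -0.39  7.63]
167.3 [511.35 151.12 167.4 ] [-0.68 -0.28  8.2 ]
167.0 [511.37 151.1  167.14] [-0.26 -0.23  8.03]
166.7 [511.42 151.12 166.89] [-0.64 -0.26  8.26]
166.4 [511.41 151.12 166.59] [-0.64 -0.3   9.02]
166.1 [511.41 151.11 166.31] [-0.71 -0.29  9.03]
165.8 [511.42 151.12 166.02] [-0.31 -0.04  9.23]
165.5 [511.44 151.12 165.74] [-0.24 -0.32  8.95]
165.2 [511.4  151.12 165.44] [-0.57  0.11  9.37]
164.9 [511.42 151.14 165.16] [-0.71 -0.69  9.93]
164.6 [511.42 151.11 164.85] [-0.04 -0.61  9.43]
164.3 [511.27 151.09 164.38] [-0.28 -0.13  6.93]
SNAP 9.930409828115458 [-0.28 -0.13  6.93]
con 173.59999999999982 35.2917
[511.24 151.05 229.83] [-0.34  0.2  -2.18] 16.380468541920486
```

```bash
python3 - <<'E'
from h import *
manip.move_straight((512,151,208),rate=80);manip.pause(.4);o=manip.observe();print(o["ee_pos"],o["time_s"])
pw,_=vision.snapshot("wrist");ps,_=vision.snapshot("scene");save("v3",pw);save("v3s",ps)
W=np.load("v1.npz")["p"];S=np.load("v1s.npz")["p"]
def sh(a,b,r):
    t=cv2.resize(a[r[1]:r[3],r[0]:r[2]],None,fx=10,fy=10,interpolation=2)
    m=6;g=cv2.resize(b[r[1]-m:r[3]+m,r[0]-m:r[2]+m],None,fx=10,fy=10,interpolation=2)
    q=cv2.matchTemplate(g,t,5);_,s,_,l=cv2.minMaxLoc(q);return l[0]/10-m,l[1]/10-m,s
print("wrist tip",sh(W,pw,(300,199,325,222)),"finger",sh(W,pw,(200,250,290,320)),"plate",sh(W,pw,(290,145,330,160)))
print("scene tip",sh(S,ps,(452,214,466,233)),"plate",sh(S,ps,(420,232,490,252)),"finger",sh(S,ps,(465,192,490,215)))
E
```

```text
[512.10632759 151.04742549 208.22034704] 37.6583
wrist tip (0.0, 0.09999999999999964, 0.9983960390090942) finger (0.0, 0.0, 0.9967217445373535) plate (-0.09999999999999964, 0.2999999999999998, 0.9960728287696838)
scene tip (0.09999999999999964, -0.09999999999999964, 0.9862532019615173) plate (0.0, 0.0, 0.9972315430641174) finger (0.09999999999999964, 0.0, 0.9951569437980652)
```

```bash
python3 - <<'E'
from h import *
np.set_printoptions(precision=2,suppress=True)
x,y,z=np.load("grip.npy")
manip.move_straight((512,151,240),rate=120)
manip.move_to((x,y,240),Q);manip.move_straight((x,y,z+90),rate=100);manip.pause(.3);f0=manip.observe()["ft_force"]
ok=True
for h in list(range(86,0,-4))+[1.5,.8,.3]:
    manip.move_straight((x,y,z+h),rate=50);o=manip.observe();f=o["ft_force"]-f0
    if np.linalg.norm(f)>2.5: print(h,f)
    if f[2]>5 or np.linalg.norm(f)>8: ok=False;print("stop",h,f);break
print(ok,o["ee_pos"],f,o["time_s"])
if ok:
    fingers.grip(50);manip.pause(.3);o=manip.observe();print(o["ee_pos"],o["ft_force"],o["time_s"])
    X,Y,Z=o["ee_pos"];manip.move_straight((x,y,z+85),rate=120);manip.move_straight((549.35,-276.09,260),rate=120);manip.pause(.3)
    cal=vision.calibration("wrist");p,d=vision.snapshot("wrist");save("end",p);C=cloud(cal,d)
    k=(C[...,2]>150)&(C[...,2]<165)&(np.hypot(C[...,0]-549,C[...,1]+277)<20);print("cappts",C[k].mean(0),C[k].max(0),k.sum())
    W=np.load("w_punch.npz")["p"];save("endc",np.hstack([cv2.resize(i[130:270,250:390],(400,400)) for i in(W,p)]))
    print(manip.observe()["time_s"])
E
```

```text
True [ 550.95 -273.98  106.23] [-0.21  0.02  0.32] 46.8917
[ 550.96 -274.02  106.28] [-1.01 -0.27 -0.16] 47.925
cappts [ 551.73 -274.23  155.24] [ 560.52 -266.81  158.96] 268
49.8583
```

View pics/endc.png

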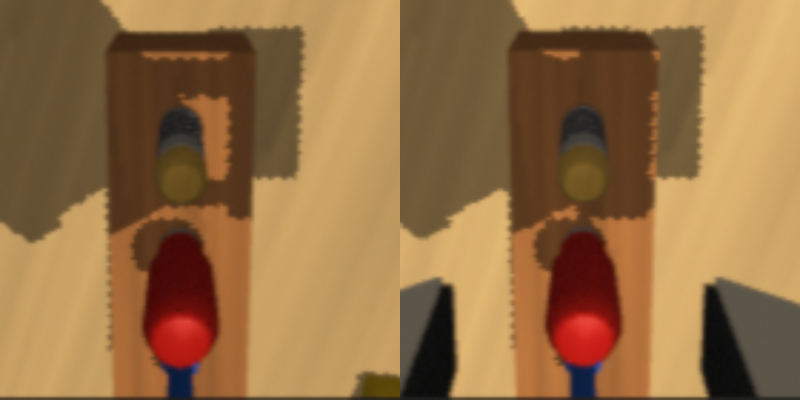

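The before and after crops match. The punch stands upright in its hole, with its cap at about (182,180) before and (583,178) after, and the red driver beside it hasn't moved.

```bash
python3 -c "
from h import *
manip.close_job();print(manip.observe()['time_s'])"
```

```text
the job is handed in; nothing more can be done
the job is handed in; nothing more can be done
```

The punch was tripped once on the pencil cross in the empty (middle) screw hole, then put back in its own hole in the tool block, and the job is handed in. I gripped it at 45 N, and the job took about 50 s of the 70 s allowed.

**Press:** The force climbed evenly to 9.9 N, then dropped suddenly to 6.9 N at the snap, and I stopped there and lifted off. Sideways force stayed below 1 N.

**Checks that agreed:**
- **No slip:** pictures before and after the press, at the same pose, show the punch moved less than about 0.3 mm in the grip. The drop was therefore the spring and not a slip.
- **Punch home:** it went into the block with no notable force. Its cap is within about 0.1 mm of its starting position in the wrist camera, upright, and the fingers are clear.
- **Other parts:** the red driver looks unmoved in the last picture. I did not check the nail set, spacers, small screwdriver or LED strips again, but nothing came near them.

**Checks that disagreed:**
- **Camera positions:** the top and wrist cameras put the mark about 4 mm apart, so I aimed by the offset between tip and cross seen in the wrist and scene pictures together.
- **Trip figures:** the trip came after about 9 mm of arm travel instead of 8 mm, and the force fell to 6.9 N instead of about 5 N. I put this down to give in the arm and grip. The latch can't be seen, so the trip itself rests on the force drop and the no-slip check.

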